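Tip two stone slabs into their keeper cradles

ROBOT

A 7-joint arm with a two-finger parallel gripper is mounted at the origin on the work surface. World frame = base frame: x ahead of the robot, y to its left, z up, the work surface at z = 0. Lengths are in mm, angles in rad, forces in N, time in s.
With the tool pointing down it reaches from about 400 to 875 mm from the base axis. Payload 19.3 kg.
Tool frame: the origin (TCP) lies at the very end of the fingers, on their centre line; the grasp point (between the pads) lies 19 mm behind it (grip_point_offset is the z of the grasp point in the tool frame, in mm); z points along the fingers, x is the direction in which the jaws open and shut, and the axes are right-handed (so a half turn about z gives the same grasp; the last joint's range is limited). The gripper opens to 85 mm and grips with 20 to 120 N. Pads are 22 mm wide; open, the fingers measure 114 mm over their backs; the gripper's body (76 mm by 85 mm) begins 54 mm behind the grasp point. The pads swing forward as they close: fully open they stand 13 mm farther back than shut.
Start: joints at [1.064, 0.521, -0.036, 1.599, 0.021, 1.021, -0.113], TCP at [264.373, -566.323, 231.291] pointing down, gripper open.
Joint ranges: [-2.91, 2.91], [-0.3, 2.13], [-1.5, 1.42], [0.17, 2.43], [-1.26, 4.41], [0.16, 1.93], [-2.52, 2.52]. Speed limits (rad/s): [1.89, 1.89, 2.39, 2.39, 3.01, 3.01, 3.01].

INTERFACE

Orientations are given as a 3x3 rotation matrix whose columns are the frame's x, y, z axes.
In Python, from workcell import movep, movel, goto_joints, open_gripper, clamp, wait, inverse_kinematics, read_state, camera, PlanningError, finish_job, grip_point_offset gives the robot as it stands. Calls block until the motion is done:
- movep(position, orientation): joint-space move of the TCP to a pose.
- movel(position, frame=None, max_speed=150, guard=None): straight line of the TCP; frame=None keeps the orientation; max_speed is the mean speed in mm/s. With guard (N) it stops when the force on the tool has changed by that much, and returns True; else False.
- goto_joints(angles): joint-space move.
- open_gripper() and clamp(): open the fingers fully, or close them until they stop; the grip force is fixed at half the most.
- wait(seconds).
- inverse_kinematics(position, orientation): joint angles nearest the present ones, or None.
- read_state(): the state.
- camera(name): name is "scene" or "top" or "wrist"; returns a dict with "image" (480x640x3 uint8, blue, green, red), "range_z" (480x640 float32, mm along the optical axis (not along the pixel's ray), 0 where there is no reading), "fx", "fy", "cx", "cy" (pixels), "cam_to_world" (4x4, takes a point from camera to world coordinates). Camera axes: x right, y up, looking along -z (the intrinsics and any distortion apply to the point x, -y, -z); pixel columns grow to the right and rows downward; lengths in mm; the calibration is good to about 2 mm. The wrist camera is an equidistant fisheye: a pixel r from the principal point sees the ray r / f radians off the axis. A picture is of the moment at which its call begins.
A pose or a line that the arm cannot do raises PlanningError and nothing moves.
- finish_job(): hands the job in, once; it reports no verdict.
The state is a dict: "time": time; "qpos": joint angles; "qvel": joint speeds; "joint_efforts": joint torques, N m; "eef_pos": TCP position; "tool_rot": TCP orientation; "ft_force": force on the tool from outside, world axes, zero at the start; "torque": the same for the moment, N m; "finger_gap": finger opening in mm.
Only numpy, scipy, OpenCV 4.12 (cv2) and the standard library are available. Lean on these libraries where they do the work, as an engineer would, in place of code of your own. Each camera call takes 0.05 s, during which the arm holds its last target.

TASK

Take the black obsidian slab and the green jade slab out of the wooden tray and put each into the rack cradle of its own colour: tip its lower edge into the slot in front of the keeper hooks, then straighten it back under the hooks until it stands fully home against both back rests and has clicked the roller lever switch behind it, and let go. Never force a switch lever into overtravel, never let a slab topple flat, and leave the magnifier lamp untouched and the spot plate, pink quartz chunk and ring gauge where they are.

Things in the scene. Friction and masses are not known exactly. Their poses are not given: they have to be found in the camera images.
- black_slab_center (a point): Slab of polished black obsidian, a plain block 10 x 130 x 100 mm (thickness x length x height), about 0.32 kg, standing on its long edge in a tray bay at the start. This point is its very centre, 50 mm above its lower edge. Its x axis runs through the thickness, y along the length, z up the height; the two ways round are alike.
- green_slab_center (a point): Slab of polished green jade, a plain block 10 x 130 x 100 mm (thickness x length x height), about 0.32 kg, standing on its long edge in a tray bay at the start. This point is its very centre, 50 mm above its lower edge. Its x axis runs through the thickness, y along the length, z up the height; the two ways round are alike.
- black_cradle_seat (a point): Where the centre of a seated slab lies in the black cradle. Axes are the cradle's: z vertical, y along the slot, x level towards its open front. A seated slab leans back 14 deg (0.244 rad), its top tipped to -x. Let u be the seated slab's normal (to the front), w up the slab, both tilted 14 deg; back rests are at u = 0, slot floor at w = 0; this point is u 5, w 50 mm. The other cradle is parallel, 90 mm off in x.
- green_cradle_seat (a point): Where the centre of a seated slab lies in the green cradle. Axes are the cradle's: z vertical, y along the slot, x level towards its open front. A seated slab leans back 14 deg (0.244 rad), its top tipped to -x. Let u be the seated slab's normal (to the front), w up the slab, both tilted 14 deg; back rests are at u = 0, slot floor at w = 0; this point is u 5, w 50 mm. The other cradle is parallel, 90 mm off in x.
- black_cradle_slot (a point): Floor of the black cradle's slot, at mid length, at the foot of the back rests (u = 0, w = 0). Slot 14 mm wide (u 0 to 14), 146 mm long between end cheeks 30 mm high; front wall straight to w 5, then a 45 deg chamfer out to u 24, w 15. Behind are two back rests 20 mm wide, centred 58 mm either side of the middle, open between.
- green_cradle_slot (a point): Floor of the green cradle's slot, at mid length, at the foot of the back rests (u = 0, w = 0). Slot 14 mm wide (u 0 to 14), 146 mm long between end cheeks 30 mm high; front wall straight to w 5, then a 45 deg chamfer out to u 24, w 15. Behind are two back rests 20 mm wide, centred 58 mm either side of the middle, open between.
- black_cradle_hook (a point): Midway between the front lower edges of the black cradle's two keeper hooks, one atop each back rest: u 30, w 105 (hook tops w 113). A slab cannot come straight down: its lower edge enters in front of the hooks with the top tipped about 18 to 25 deg forward of the seated lean, then the top swings back under the hooks (5 mm to spare).
- green_cradle_hook (a point): Midway between the front lower edges of the green cradle's two keeper hooks, one atop each back rest: u 30, w 105 (hook tops w 113). A slab cannot come straight down: its lower edge enters in front of the hooks with the top tipped about 18 to 25 deg forward of the seated lean, then the top swings back under the hooks (5 mm to spare).
- black_switch (a joint): Roller lever of the switch behind the black cradle's slab, mid slot. 0 rad = free: orange roller, 12 mm wide, at w 42, 9 mm proud of the back rests. A slab fully home holds it at about 0.30 rad; it clicks at 0.18; beyond 0.48 is harmful overtravel. Very light spring (about 0.1 N) that a released slab's lean overcomes.
- green_switch (a joint): Roller lever of the switch behind the green cradle's slab, mid slot. 0 rad = free: orange roller, 12 mm wide, at w 42, 9 mm proud of the back rests. A slab fully home holds it at about 0.30 rad; it clicks at 0.18; beyond 0.48 is harmful overtravel. Very light spring (about 0.1 N) that a released slab's lean overcomes.
- rack: Fixed grey board 220 x 190 x 12 mm carrying both cradles; origin under its centre. Hook tops stand about 147 mm above the work surface.
- tray: Fixed pale wooden tray 215 x 175 mm, rim 30 mm high, floor 7 mm; origin under its centre. Three bays along its y axis, 62 mm apart in x (-62, 0, 62), each a 14 mm groove between ribs up to 25 mm high; two bays hold the slabs, one is empty.
- spot_plate: Bystander: white porcelain spot plate 110 x 85 x 12 mm, loose; origin under its centre.
- quartz_chunk: Bystander: rough pink quartz chunk, 74 mm across, 56 mm high, loose; origin under its centre.
- ring_gauge: Bystander: steel ring gauge, 72 mm outside, 22 mm high, loose; origin under its centre.
- lamp: Fixed lamp; its origin is on the work surface right under the centre of the white magnifier head, a disc 104 mm across and 22 mm thick held level 263 mm up (to its middle). 135 mm along its +x stands the cast iron post, 20 mm thick, 320 mm high, on a base 90 x 100 mm; the bracket arm joins the two, up to 325 mm high.
Things that resemble listed ones, but are neither listed nor needed, are in the scene too. Of the things like the part that bears black_slab_center, leave any that is yellow; of the rest the smaller one is meant. What is meant by the part that bears green_slab_center is not purple, and is the smaller of those in its own colour.

How it is judged (in metres and radians):
At the end, for the whole second after the job is handed in: Each slab rests, released, in its own colour's cradle: centre within 7 mm (x), 12 mm (y), 6 mm (z) of the seat point, square to the slot within 0.07 rad, leaning 0.17-0.34 rad, switch at 0.18-0.48 rad; spot plate, quartz chunk and ring gauge within 20 mm of their start (x of black_slab_center in the frame of black_cradle_seat between -0.007 and 0.007 m and y of black_slab_center in the frame of black_cradle_seat between -0.012 and 0.012 m and z of black_slab_center in the frame of black_cradle_seat between -0.006 and 0.006 m and angle between the y axis of black_slab_center and the y axis of black_cradle_seat, either way round below 0.07 rad and angle between black_slab_center's own z axis and vertical between 0.17 and 0.34 rad and value of joint black_switch between 0.18 and 0.48 rad and x of green_slab_center in the frame of green_cradle_seat between -0.007 and 0.007 m and y of green_slab_center in the frame of green_cradle_seat between -0.012 and 0.012 m and z of green_slab_center in the frame of green_cradle_seat between -0.006 and 0.006 m and angle between the y axis of green_slab_center and the y axis of green_cradle_seat, either way round below 0.07 rad and angle between green_slab_center's own z axis and vertical between 0.17 and 0.34 rad and value of joint green_switch between 0.18 and 0.48 rad and distance of each of spot_plate, quartz_chunk, ring_gauge from where it was at the start of the episode below 0.02 m); the robot touches nothing.
It fails at once if a switch lever is forced into overtravel (beyond 0.48 rad) (value of joint any of black_switch, green_switch above 0.48 rad).
It fails at once if a slab topples flat (more than 60 deg from upright) (angle between any of black_slab_center, green_slab_center's own z axis and vertical above 1.05 rad).
It fails at once if the spot plate, quartz chunk or ring gauge is displaced by more than 20 mm (distance of any of spot_plate, quartz_chunk, ring_gauge from where it was at the start of the episode above 0.02 m).
It fails at once if something touches the lamp with more than 1 N (contact force between lamp and anything else above 1 N).
It also fails if it takes over 69 s, if anything falls off the work surface, if the arm or the gripper's body presses on something with over 40 N, if the wrist force passes 120 N, or if a joint passes its speed limit or range.

## Working session

There is one attempt and no reset: what is moved stays moved. The work goes in short steps, each a Python script; the robot and the scene stay as the last script left them, time stands still between calls to the robot, and variables do not carry over. Pictures are saved under pics/ and viewed, and the job is handed in when it is done.

```bash
mkdir -p pics; ls
python3 - <<'E'
from workcell import *
import cv2, numpy as np, pickle
for n in ["scene","top","wrist"]:
    c=camera(n); cv2.imwrite(f"pics/a_{n}.png",c["image"]); pickle.dump(c,open(f"a_{n}.pkl","wb"))
    print(n,c["fx"],c["fy"],c["cx"],c["cy"],c["cam_to_world"].round(3).tolist(),[k for k in c])
s=read_state(); print(s["time"],s["eef_pos"],s["tool_rot"],s["finger_gap"],grip_point_offset)
E
```

```text
pics
scene 436.5065613704965 436.5065613704965 323.9924052172239 247.59361291139498 [[0.649, -0.459, 0.607, 1158.83], [0.761, 0.416, -0.499, -631.245], [-0.023, 0.785, 0.619, 777.707], [0.0, 0.0, 0.0, 1.0]] ['image', 'range_z', 'fx', 'fy', 'cx', 'cy', 'cam_to_world']
top 492.56496603325365 492.56496603325365 325.1515118847943 245.3007495470637 [[-0.005, 0.983, -0.183, 310.908], [-1.0, -0.002, 0.014, -86.264], [0.013, 0.183, 0.983, 1145.956], [0.0, 0.0, 0.0, 1.0]] ['image', 'range_z', 'fx', 'fy', 'cx', 'cy', 'cam_to_world']
wrist 371.64829954431775 371.64829954431775 322.1074939154528 240.47841912703646 [[0.422, 0.867, 0.264, 330.554], [-0.907, 0.404, 0.122, -534.264], [-0.001, -0.29, 0.957, 372.995], [0.0, 0.0, 0.0, 1.0]] ['image', 'range_z', 'fx', 'fy', 'cx', 'cy', 'cam_to_world']
0.15 [ 264.30601485 -566.09061499  230.88602385] [[ 4.23041673e-01 -9.06110142e-01 -3.90984199e-04]
 [-9.06109842e-01 -4.23041852e-01  7.38803154e-04]
 [-8.34839710e-04  4.17301085e-05 -9.99999651e-01]] 85.52461540355473 -18.700000000000003
```

View pics/a_scene.png

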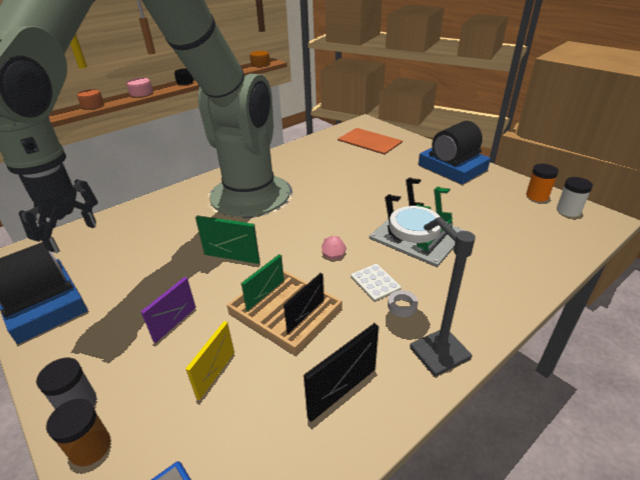

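View pics/a_top.png

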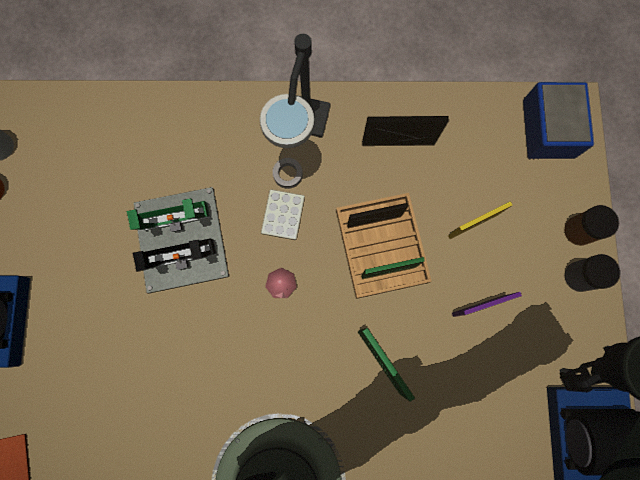

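View pics/a_wrist.png

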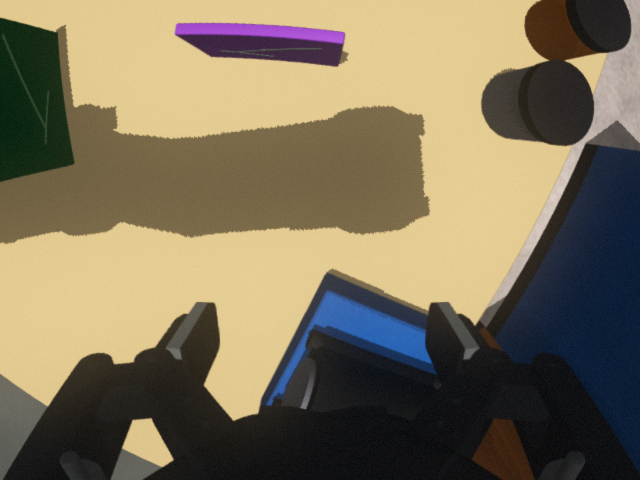

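```bash
cat > h.py <<'E'
import numpy as np, cv2
def cloud(c):
    z=c["range_z"]; v,u=np.mgrid[0:480,0:640]
    X=(u-c["cx"])/c["fx"]*z; Y=-(v-c["cy"])/c["fy"]*z
    P=np.stack([X,Y,-z,np.ones_like(z)],-1)@c["cam_to_world"].T
    P=P[...,:3].copy(); P[z<=0]=np.nan
    return P
E
python3 - <<'E'
import pickle,cv2,numpy as np
from h import *
c=pickle.load(open("a_top.pkl","rb")); P=cloud(c); im=c["image"]
a=cv2.resize(im[180:300,120:235],None,fx=5,fy=5,interpolation=cv2.INTER_CUBIC); cv2.imwrite("pics/b_rack.png",a)
a=cv2.resize(im[180:310,320:450],None,fx=4.5,fy=4.5,interpolation=cv2.INTER_CUBIC); cv2.imwrite("pics/b_tray.png",a)
s=pickle.load(open("a_scene.pkl","rb")); a=cv2.resize(s["image"][165:355,220:480],None,fx=3,fy=3,interpolation=cv2.INTER_CUBIC); cv2.imwrite("pics/b_scene.png",a)
for n,(u,v) in dict(table=(300,330),tray=(345,225),blk=(377,214),grn=(393,267),bigg=(386,362),bigb=(405,130),board=(205,220),bboard=(150,285),head=(288,120),ring=(288,160),plate=(282,215),quartz=(282,283),post=(303,45)).items(): print(n,P[v,u].round(1))
E
```

```text
table [327.2 -43.9  -0.4]
tray [ 573.  -149.9    3.1]
blk [ 576.2 -215.3   96.7]
grn [ 457.  -245.2  108.5]
bigg [ 261.  -222.4  127.8]
bigb [ 773.  -283.9   95.8]
board [583.6 180.6  11.8]
bboard [430.5 300.6  11.2]
head [713.3 -29.7 276.1]
ring [729.  -14.   20.9]
plate [595.   -0.7  13.9]
quartz [429.5  -5.5  54.1]
post [840.7 -58.8 320.2]
```

View pics/b_rack.png

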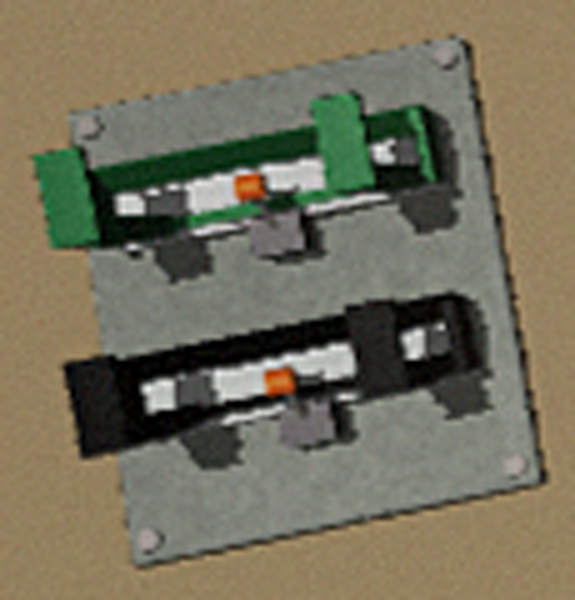

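View pics/b_tray.png

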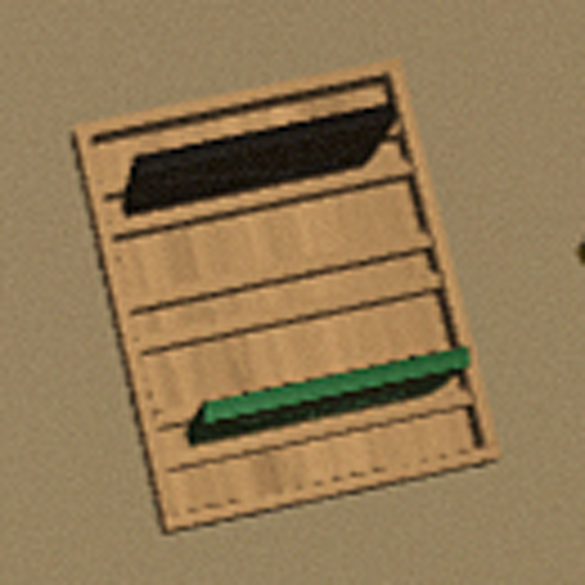

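View pics/b_scene.png

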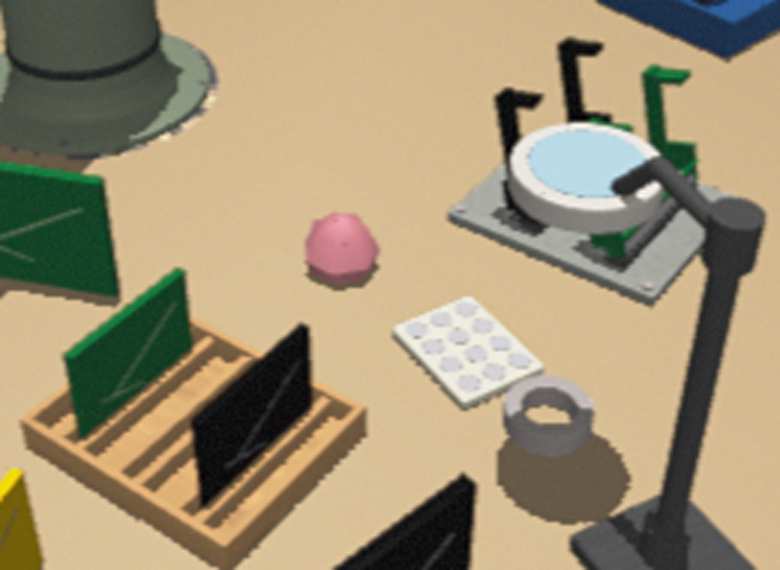

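Run:
```python
import pickle,cv2,numpy as np
from h import *
c=pickle.load(open("a_top.pkl","rb")); P=cloud(c); im=c["image"].astype(int)
def rect(m,name):
    n,l,st,_=cv2.connectedComponentsWithStats(m.astype(np.uint8)); 
    k=1+np.argmax(st[1:,4]); q=P[l==k]; r=cv2.minAreaRect(q[:,:2].astype(np.float32)); print(name,np.round(r[0],1),np.round(r[1],1),round(r[2],2),"z",np.nanmedian(q[:,2]).round(1),len(q))
z=P[...,2]; u=np.arange(640)[None,:]; v=np.arange(480)[:,None]
tr=(u>325)&(u<440)&(v>185)&(v<305); rk=(u>120)&(u<235)&(v>180)&(v<300)
b,g,r=im[...,0],im[...,1],im[...,2]
rect(rk&(z>5),"rack");
rect(tr&(z>22)&(z<34),"tray")
rect(tr&(z>99)&(b<60)&(g<60),"blk"); rect(tr&(z>99)&(g>r+30),"grn")
for nm,m in(("hookG",rk&(z>135)&(g>r+20)),("hookB",rk&(z>135)&(g<70)&(r<70))):
    n,l,st,ce=cv2.connectedComponentsWithStats(m.astype(np.uint8))
    for k in range(1,n):
        if st[k,4]>8:
            q=P[l==k]; print(nm,st[k,4],q.mean(0).round(1),q.min(0).round(1),q.max(0).round(1))
for nm,m in(("bigg",(v>310)&(v<405)&(u>350)&(u<420)&(g>r+20)&(z>30)),("bigb",(v>100)&(v<150)&(u>355)&(u<455)&(z>20)&(g<70))):
    q=P[m&np.isfinite(z)]; print(nm,q.min(0).round(),q.max(0).round())
```

```text
rack [539.7 241.4] [224.2 203.9] 11.88 z 13.5 7805
tray [ 522.3 -236.5] [215.6 176.3] 12.02 z 27.1 2089
blk [ 581.4 -217.8] [ 11.5 129.6] 12.42 z 106.2 301
grn [ 461.6 -248.5] [  9.3 127.8] 12.07 z 106.6 249
hookG 184 [577.4 186.1 141.9] [556.  172.7 135.7] [597.  198.9 150. ]
hookG 178 [554.3 299.5 142. ] [533.5 286.3 136.3] [573.2 312.5 150.3]
hookB 18 [558.4 290.5 139.9] [542.1 286.8 135.3] [573.7 294.2 143.5]
hookB 193 [490.1 167.5 141.9] [470.2 154.1 135.4] [509.4 180.7 149.4]
hookB 203 [466.7 280.7 141.9] [446.1 267.1 135.3] [486.  294.8 149.8]
bigg [ 189. -274.   44.] [ 329. -176.  133.]
bigb [ 771. -372.   20.] [ 789. -194.  143.]
```

```bash
cat >> h.py <<'E'
from scipy.spatial.transform import Rotation as Rm
def toolR(yaw,lean,flip=False):
    """tool with z=-w; w tipped to -x' by lean (rad); tool x along +u (or -u if flip)"""
    cy,sy=np.cos(yaw),np.sin(yaw)
    xp=np.array([cy,sy,0]); zp=np.array([0,0,1.])
    u=np.cos(lean)*xp+np.sin(lean)*zp; w=-np.sin(lean)*xp+np.cos(lean)*zp
    x=-u if flip else u
    return np.stack([x,np.cross(-w,x),-w],1)
E
python3 - <<'E'
from workcell import *
from h import *
yw=np.radians(11.9)
for fl in (0,1):
  for nm,p,l in (("tb",[581,-218,75],0),("tg",[461,-248,75],0),("traylook",[520,-236,330],0),("racklook",[540,240,330],0),("G6",[575,245,150],-.105),("G14",[560,242,110],.244),("B6",[485,225,150],-.105),("B14",[470,225,110],.244)):
    q=inverse_kinematics(p,toolR(yw,l,fl)); print(fl,nm,None if q is None else np.round(q,2))
E
```

```text
0 tb [ 0.49  0.73 -0.35  1.71  0.33  0.76  0.19]
0 tg [ 0.63  0.61 -0.34  1.97  0.34  0.61  0.28]
0 traylook [ 0.65  0.37 -0.45  1.6   0.17  1.21  0.38]
0 racklook [ 0.1   0.51 -0.92  1.53  0.42  1.31 -0.67]
0 G6 [-0.06  0.75 -0.69  1.55  0.45  1.11 -0.65]
0 G14 [-0.21  0.6  -0.47  1.93  0.71  0.54 -0.96]
0 B6 [ 0.05  0.67 -0.84  1.8   0.51  1.03 -0.79]
0 B14 [-0.05  0.55 -0.74  2.14  1.    0.57 -1.32]
1 tb [ 0.06  0.74  0.31  1.74 -0.32  0.72 -2.4 ]
1 tg [ 0.16  0.62  0.3   2.   -0.32  0.57 -2.25]
1 traylook [ 0.12  0.35  0.28  1.63 -0.1   1.17 -2.51]
1 racklook [ 0.26  0.66 -1.27  1.53  0.63  1.43  2.3 ]
1 G6 [ 0.2   1.01 -1.28  1.54  0.9   1.4   2.19]
1 G14 [-1.16  0.79  0.92  1.98 -1.07  0.62 -2.52]
1 B6 [ 0.27  0.89 -1.28  1.79  0.82  1.26  2.09]
1 B14 [-1.24  0.65  0.86  2.2  -1.08  0.46 -2.51]
```

Run:
```python
from workcell import *
from h import *
import pickle,cv2
R=toolR(np.radians(11.9),0)
for n,p in (("tray",[520,-236,290]),("rack",[530,238,290])):
    movep(p,R); wait(0.3); c=camera("wrist"); c["st"]=read_state(); pickle.dump(c,open(f"w_{n}.pkl","wb")); cv2.imwrite(f"pics/w_{n}.png",c["image"])
    print(read_state()["time"],read_state()["eef_pos"].round(1),c["cam_to_world"].round(3).tolist())
```

```text
2.0583 [ 519.9 -236.3  289.9] [[0.979, -0.196, -0.059, 503.979], [0.204, 0.937, 0.284, -163.46], [-0.001, -0.29, 0.957, 432.107], [0.0, 0.0, 0.0, 1.0]]
4.1417 [530.1 237.7 290. ] [[0.979, -0.196, -0.059, 514.299], [0.205, 0.937, 0.284, 310.577], [-0.0, -0.29, 0.957, 432.201], [0.0, 0.0, 0.0, 1.0]]
```

View pics/w_tray.png

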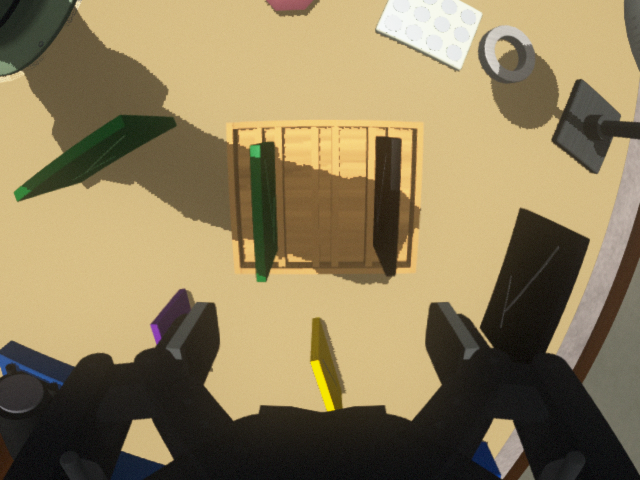

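View pics/w_rack.png

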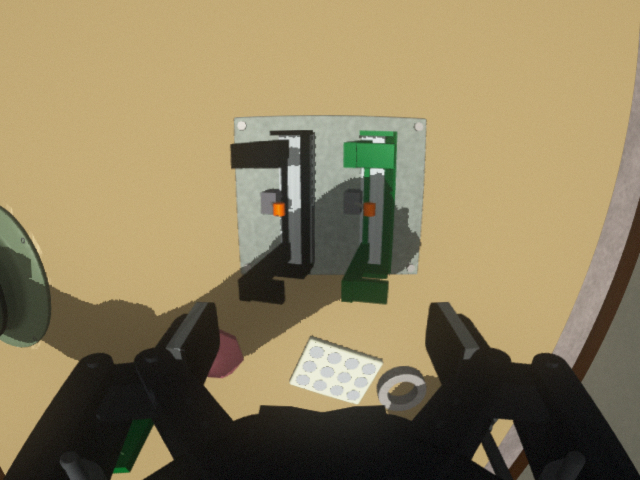

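```bash
cat >> h.py <<'E'
def rays(c):
    v,u=np.mgrid[0:480,0:640].astype(float); a=(u-c["cx"])/c["fx"]; b=(v-c["cy"])/c["fy"]; t=np.hypot(a,b)
    k=np.where(t>1e-9,np.tan(t)/np.maximum(t,1e-9),1); return np.stack([a*k,-b*k,-np.ones_like(a)],-1)@c["cam_to_world"][:3,:3].T
def wcloud(c):
    z=c["range_z"].copy(); P=rays(c)*z[...,None]+c["cam_to_world"][:3,3]; P[z<=0]=np.nan; return P
def onplane(c,h):
    r=rays(c); o=c["cam_to_world"][:3,3]; return o+r*((h-o[2])/r[...,2])[...,None]
yaw=np.radians(11.9); xp=np.array([np.cos(yaw),np.sin(yaw)]); yp=np.array([-np.sin(yaw),np.cos(yaw)])
E
python3 - <<'E'
import pickle,cv2,numpy as np
from h import *
u=np.arange(640)[None,:]; v=np.arange(480)[:,None]
def comps(P,m,nm,mn=15):
    n,l,st,ce=cv2.connectedComponentsWithStats(m.astype(np.uint8))
    for k in range(1,n):
        if st[k,4]>mn:
            q=P[l==k]; q=q[np.isfinite(q[:,2])]; r=cv2.minAreaRect(q[:,:2].astype(np.float32)); a=q[:,:2]@xp; b=q[:,:2]@yp
            print(nm,st[k,4],q.mean(0).round(1),"rect",np.round(r[0],1),np.round(r[1],1),round(r[2],1),"x'",np.percentile(a,[0,2,98,100]).round(1),"y'",np.percentile(b,[0,2,98,100]).round(1),"z",np.percentile(q[:,2],[2,50,98]).round(1))
def split(c):
    im=c["image"].astype(int); return im[...,0],im[...,1],im[...,2]
c=pickle.load(open("w_tray.pkl","rb")); P=wcloud(c); z=P[...,2]; b,g,r=split(c); reg=(u>225)&(u<430)&(v>115)&(v<290)
print("table",np.nanmedian(z[60:100,200:250]))
comps(P,reg&(z>101)&(g>r+20),"grn top",50); comps(P,reg&(z>101)&(g<50)&(r<60),"blk top",50)
comps(P,reg&(z>20)&(z<35)&(r>90),"tray",200)
c=pickle.load(open("w_rack.pkl","rb")); P=wcloud(c); z=P[...,2]; b,g,r=split(c); reg=(u>225)&(u<430)&(v>110)&(v<310)
print("table",np.nanmedian(z[60:100,200:250]))
comps(P,reg&(z>6),"rack",500)
comps(P,reg&(z>130)&(u>320),"hookG"); comps(P,reg&(z>130)&(u<320),"hookB")
comps(P,reg&(r>180)&(g<150)&(b<80),"roller",10)
a=cv2.resize(c["image"][110:310,225:430],None,fx=3.8,fy=2.9,interpolation=cv2.INTER_CUBIC); cv2.imwrite("pics/w_rack2.png",cv2.convertScaleAbs(a,alpha=1.6,beta=20))
# cross sections in x',z at y' of middle, for several offsets
mid={}
A=P[...,:2]@xp; B=P[...,:2]@yp
yc=B[reg&(z>130)]; print("hook y' range",np.nanmin(yc),np.nanmax(yc)); ym=(np.nanmin(yc)+np.nanmax(yc))/2
for off in (-70,-58,-30,30,58,69):
    m=reg&(abs(B-ym-off)<1.5)&(z>5); o=np.argsort(A[m]); print(off,[f"{x:.0f}:{h:.0f}" for x,h in zip(A[m][o],z[m][o])][::2])
E
```

```text
table -0.34606964341614344
grn top 1149 [ 460.3 -242.9  106.6] rect [ 461.6 -249.4] [  9.3 128.5] 11.9 x' [395.6 396.2 404.3 404.9] y' [-403.4 -400.7 -276.8 -275. ] z [105.2 106.6 108.1]
blk top 985 [ 584.  -234.5  106.2] rect [ 582.9 -226.8] [  9.8 110.6] 12.5 x' [518.3 518.7 528.  528.6] y' [-397.4 -394.6 -295.9 -286.9] z [102.  106.4 108. ]
tray 8757 [ 521.9 -231.2   26.8] rect [ 521.6 -236.4] [216.2 175.4] 11.8 x' [353.7 355.8 568.  569.8] y' [-426.7 -424.6 -252.3 -251.1] z [21.9 25.8 30.9]
table -0.3636427415441972
rack 32048 [535.9 239.6  42.9] rect [538.2 237.8] [220.8 190.3] 11.6 x' [465.1 472.  679.8 686.4] y' [ 26.2  39.  212.7 216.7] z [ 10.1  14.5 145.1]
hookG 1319 [553.5 300.  142.1] rect [554.1 299.9] [41.1 20.5] 11.6 x' [583.4 584.3 622.3 624.6] y' [169.  169.7 189.2 189.5] z [138.4 141.7 146.5]
hookG 1149 [576.6 187.9 141.6] rect [577.6 186.7] [41.3 21.3] 11.6 x' [583.1 584.  622.1 624.3] y' [52.9 53.9 73.8 74.3] z [134.3 141.5 146.5]
hookB 1267 [467.  282.  142.3] rect [465.9 281.6] [42.  20.2] 11.9 x' [493.  494.4 534.3 534.9] y' [169.4 170.3 189.2 189.6] z [138.5 1
[... 17044 characters left out ...]
 '624:32', '625:31', '625:30', '626:31', '627:32', '627:30', '628:31', '629:33', '629:32', '630:33', '631:33', '631:32', '632:32', '633:34', '633:33', '634:38', '634:40', '634:40', '635:42', '636:43', '636:43', '637:44', '638:45', '638:43', '639:46', '639:48', '640:45', '640:48', '641:50', '642:50', '643:49', '652:13', '652:11', '653:12', '654:13', '654:11', '656:11', '656:13', '656:13', '658:11', '659:13', '659:11', '660:10', '661:11', '661:11', '663:11', '663:13', '665:12', '666:13', '667:12', '668:12', '669:12', '671:12', '672:12', '673:11', '674:12', '675:12', '676:10', '677:11', '678:13', '678:11', '679:12', '680:13', '680:11', '681:11', '682:12', '683:12', '684:11', '685:12', '685:11']
```

View pics/w_rack2.png

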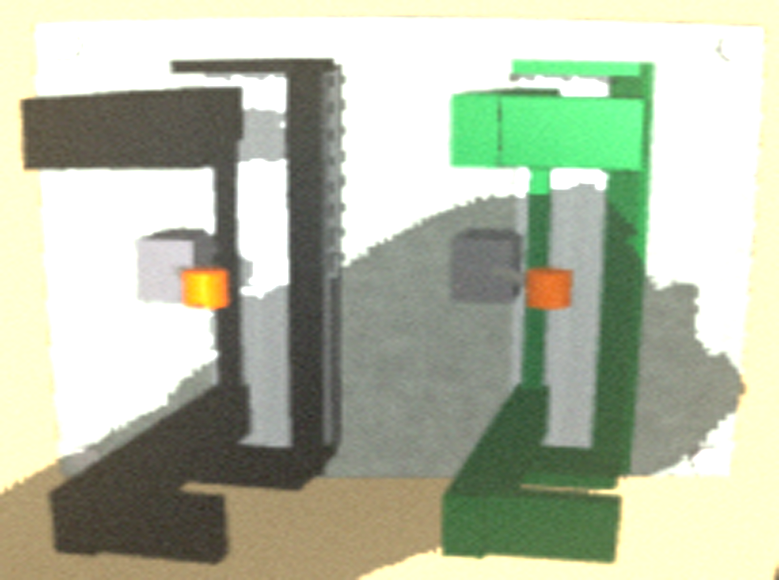

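```bash
python3 - <<'E'
import pickle,numpy as np
from h import *
u=np.arange(640)[None,:]; v=np.arange(480)[:,None]; reg=(u>225)&(u<430)&(v>110)&(v<310)
c=pickle.load(open("w_rack.pkl","rb")); P=wcloud(c); z=P[...,2]; A=P[...,:2]@xp; B=P[...,:2]@yp-121.6
t=np.tan(np.radians(14)); c14,s14=np.cos(np.radians(14)),np.sin(np.radians(14))
for nm,s0 in (("B",531),("G",621)):
    m=reg&(abs(B)<68)&(abs(A-(s0+6.5))<5)&(z<38); z0=np.median((z-(A-s0)*t)[m])
    m=reg&(abs(B)>49)&(abs(B)<67)&(z>48)&(z<122)&(abs(A-s0+(z-30)*t)<5); e=(A+(z-z0)*t)[m]
    U=lambda s:((A-s)*c14+(z-z0)*s14); W=lambda s:(-(A-s)*s14+(z-z0)*c14)
    k=reg&(abs(B)<68)&(U(s0)-W(s0)<12)&(U(s0)-W(s0)>6)&(W(s0)>7)&(W(s0)<13)&(U(s0)>14)
    d=np.median((U(s0)-W(s0))[k])  # should be 9
    print(nm,"z0",z0.round(2),"s back",np.median(e).round(2),e.std().round(2),len(e),"s chamfer",(s0+(d-9)/(c14+s14)).round(2),k.sum())
E
cat > pick.py <<'E'
from workcell import *
from h import *
import pickle,cv2
def pick(xc,yc,zt=75):
    R=toolR(yaw,0); p=xp*xc+yp*yc
    movep([*p,200],R); movel([*p,zt],max_speed=150); clamp(); wait(.2); s=read_state(); print("gap",s["finger_gap"],s["eef_pos"],s["ft_force"].round(1),s["time"])
    movel([*p,250],max_speed=200); s=read_state(); print("gap",s["finger_gap"],s["ft_force"].round(1),s["time"])
    c=camera("wrist"); pickle.dump((c,s),open(f"w_hold{int(xc)}.pkl","wb")); cv2.imwrite(f"pics/w_hold{int(xc)}.png",c["image"])
E
python3 -c "
from pick import *
pick(523.7,-332.7)"
```

```text
B z0 29.69 s back 530.68 0.44 442 s chamfer 530.87 422
G z0 29.75 s back 620.57 0.8 149 s chamfer 621.01 488
gap 8.951895596698638 [ 581.3148538  -217.55526202   75.19000858] [2.  0.5 4. ] 7.7083
gap 9.091317250693137 [-0.7 -0.1 -4.5] 8.7333
```

View pics/w_hold523.png

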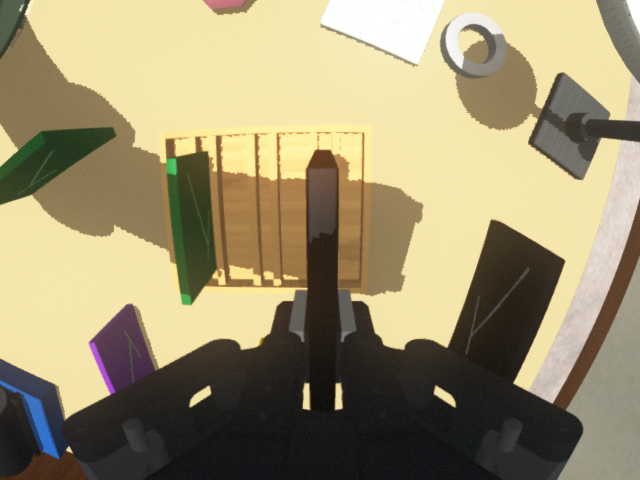

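```bash
cat > meas.py <<'E'
import pickle,sys
from h import *
c,s=pickle.load(open(sys.argv[1],"rb")); P=wcloud(c); z=P[...,2]; A=P[...,:2]@xp; B=P[...,:2]@yp
e=s["eef_pos"]; ta,tb=e[:2]@xp,e[:2]@yp
u=np.arange(640)[None,:]; v=np.arange(480)[:,None]
m=(u>285)&(u<360)&(v>100)&(v<300)&(z>e[2]+22)&(z<e[2]+45)
q=A[m]-ta; print(m.sum(),"x' rel TCP",np.percentile(q,[2,50,98]).round(2),"y' rel",np.percentile(B[m]-tb,[0,2,100]).round(1),"top z rel",np.median(z[m]).round(2)-e[2])
n=(u>285)&(u<360)&(v>100)&(v<250)&(z>120)&(z<e[2]+20); print("low",n.sum(), (A[n]-ta).mean().round(1) if n.sum() else "", (np.nanpercentile(z[n],[2,98])-e[2]).round(1), "far-end y'",np.percentile(B[n]-tb,[98,100]).round(1))
b=B[m]; pf=np.polyfit(b,A[m],1); print("yaw err deg",-np.degrees(np.arctan(pf[0])))
# far end top edge by image row
E
python3 meas.py w_hold523.pkl
```

```text
4350 x' rel TCP [-5.46 -0.63  4.16] y' rel [20.2 21.6 64.5] top z rel 31.321025790957293
low 293 -0.5 [-65.8  19.4] far-end y' [64.7 64.8]
yaw err deg -0.058819592034931464
```

```bash
cat > place.py <<'E'
from workcell import *
from h import *
import pickle,cv2
H=68.2; L=np.radians(14); Z0=30.0
def pose(s,yc,Fu,Fw,phi,up=0,du=0):
    ph=np.radians(phi); sv=np.array([np.sin(ph),np.cos(ph)]); n=np.array([np.cos(ph),-np.sin(ph)])
    t=np.array([Fu,Fw])-5*n+(H+up)*sv; t[0]+=du
    a=s+t[0]*np.cos(L)-t[1]*np.sin(L); z=Z0+t[0]*np.sin(L)+t[1]*np.cos(L)
    return np.array([*(xp*a+yp*yc),z]), toolR(yaw,L-ph)
def st(t):
    s=read_state(); print(t,s["time"],s["eef_pos"].round(1),"f",s["ft_force"].round(1),"m",s["torque"].round(2),"gap",round(s["finger_gap"],2)); return s
E
python3 - <<'E'
from place import *
s,yc=531.3,121.8
for ph,up in ((20,125),(20,0),(10,0),(1,0)):
    p,R=pose(s,yc,11,1,ph,up); q=inverse_kinematics(p,R); print(ph,up,p.round(1),None if q is None else np.round(q,2))
p,R=pose(s,yc,11,1,20,125)
# via point between, staying well short of the lamp
movep([500,0,270],toolR(yaw,0)); movep(p,R); wait(.3); st("pre")
for n in ("wrist","scene"):
    c=camera(n); cv2.imwrite(f"pics/preB_{n}.png",c["image"])
E
```

```text
20 125 [519.9 234.  226.3] [-0.03  0.58 -0.7   1.64  0.34  1.16 -0.62]
20 0 [507.1 231.3 102. ] [-0.08  0.71 -0.63  1.77  0.45  0.92 -0.71]
10 0 [495.4 228.9 101.3] [-0.13  0.61 -0.58  1.95  0.57  0.68 -0.86]
1 0 [485.2 226.7  99. ] [-0.29  0.52 -0.4   2.11  0.74  0.43 -1.08]
pre 10.9583 [520.2 233.3 226.5] f [ 0.6  0.  -4.1] m [ 0.05 -0.21  0.02] gap 9.09
```

View pics/preB_wrist.png

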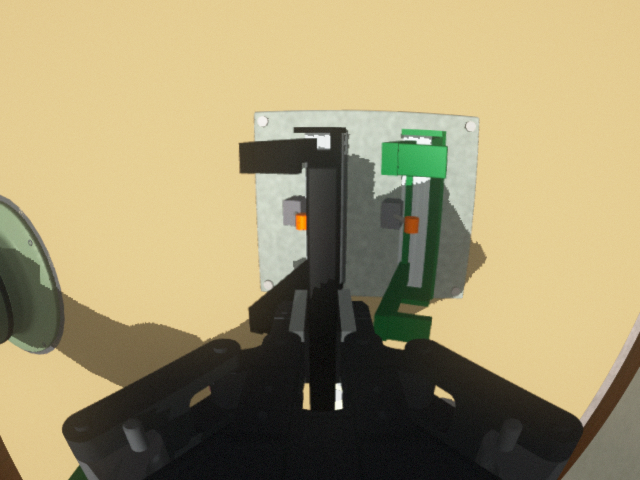

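View pics/preB_scene.png

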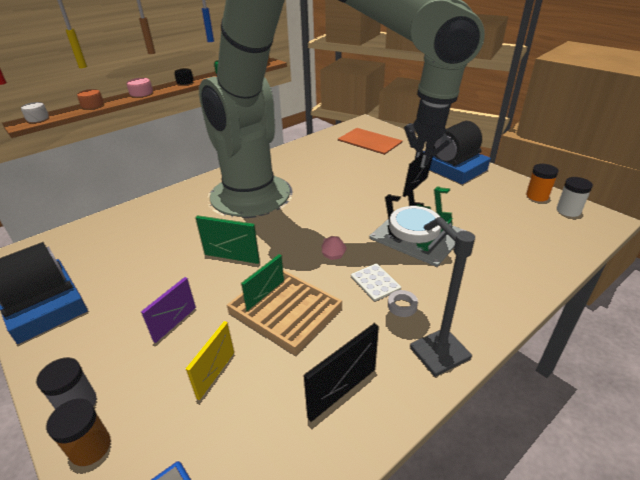

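Run:
```python
from place import *
s,yc=531.3,121.8
p,R=pose(s,yc,11,1,20,20); print(movel(p,R,max_speed=80,guard=12)); wait(.2); st("up20")
p,R=pose(s,yc,11,1,20,0); print(movel(p,R,max_speed=25,guard=6)); wait(.2); st("in")
c=camera("wrist"); cv2.imwrite("pics/inB.png",c["image"]); pickle.dump((c,read_state()),open("inB.pkl","wb"))
```

```text
False
up20 12.725 [509.3 231.8 122.1] f [ 0.6  0.1 -3.6] m [ 0.04 -0.18  0.01] gap 9.39
False
in 13.875 [507.2 231.4 102.1] f [ 0.5 -1.  -3.9] m [ 0.02 -0.2  -0.  ] gap 9.41
```

View pics/inB.png

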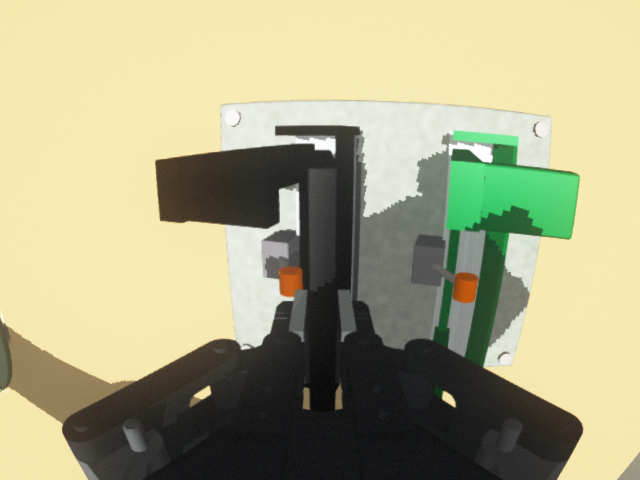

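Run:
```python
from place import *
s,yc=531.3,121.8
for ph in (15.5,11,7,3.5,1.5):
    p,R=pose(s,yc,11 if ph>2 else 10.8,1,ph); g=movel(p,R,max_speed=20,guard=6); wait(.05); st((ph,g))
    if g: break
c=camera("wrist"); cv2.imwrite("pics/homeB.png",c["image"]); pickle.dump((c,read_state()),open("homeB.pkl","wb"))
```

```text
(15.5, False) 14.3917 [502.2 230.3 102.1] f [-0.5 -0.4 -4.7] m [ 0.03 -0.05 -0.04] gap 9.09
(11, False) 14.8583 [497.2 229.2 101.6] f [-0.   0.5 -3.2] m [-0.02  0.13 -0.03] gap 9.23
(7, False) 15.3 [492.5 228.3 100.8] f [ 0.1 -0.3 -3.5] m [-0.07  0.19 -0.01] gap 9.14
(3.5, False) 15.7083 [488.5 227.5  99.9] f [-0.3  0.7 -3.4] m [-0.03  0.33  0.06] gap 9.35
(1.5, False) 16.0417 [485.9 226.9  99.2] f [-1.1  0.2 -3.8] m [-0.11  0.41 -0.01] gap 9.32
```

View pics/homeB.png

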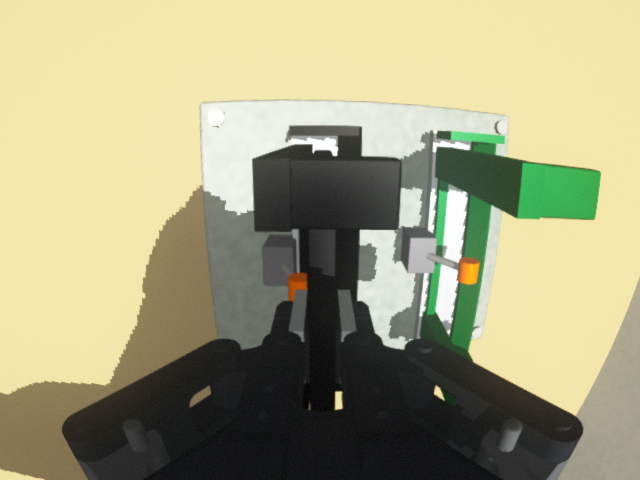

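```bash
python3 - <<'E'
import pickle
from h import *
c=pickle.load(open("w_rack.pkl","rb")); P=wcloud(c); print(P[205,268].round(1),P[200,266].round(1),P[212,279].round(1), np.nanmax(P[190:215,262:275,2]))
E
python3 - <<'E'
from place import *
open_gripper(); wait(.4); s=st("open")
R=s["tool_rot"]; p=s["eef_pos"]-R[:,2]*110
movel(p,max_speed=150); st("up"); wait(.1)
for n in ("wrist","top"):
    c=camera(n); cv2.imwrite(f"pics/relB_{n}.png",c["image"]); pickle.dump((c,read_state()),open(f"relB_{n}.pkl","wb"))
E
```

```text
[473.1 221.7  41.5] [470.  226.7  41.4] [488.8 225.2  77.7] 75.74675264774345
open 17.2167 [485.6 226.8  99.1] f [ 0.1 -0.2 -0.6] m [-0.06  0.21 -0.03] gap 85.26
up 18.1 [462.1 221.6 205.8] f [-0.3  0.4 -0.2] m [-0.11  0.21  0.04] gap 85.34
```

View pics/relB_wrist.png

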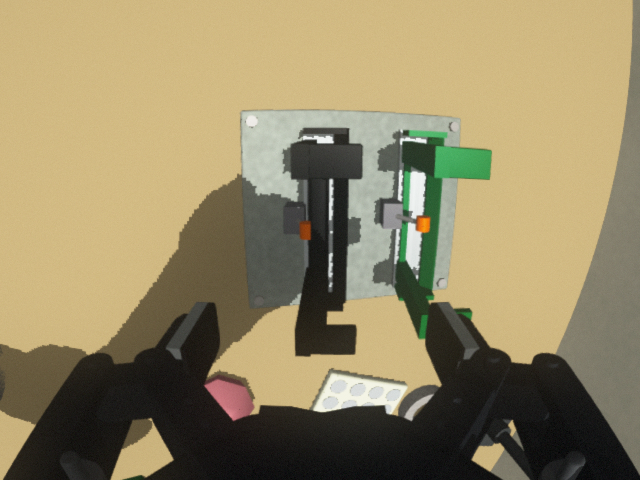

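```bash
cat > chk.py <<'E'
import pickle,sys
from h import *
c,_=pickle.load(open(sys.argv[1],"rb")); s=float(sys.argv[2])-0.6; z0=29.7
P=wcloud(c); z=P[...,2]; A=P[...,:2]@xp; B=P[...,:2]@yp-121.7; t=np.radians(14)
U=(A-s)*np.cos(t)+(z-z0)*np.sin(t); W=-(A-s)*np.sin(t)+(z-z0)*np.cos(t)
u=np.arange(640)[None,:]; v=np.arange(480)[:,None]; r=(v<345)
m=r&(abs(B)<46)&(W>96)&(W<104)&(U>-6)&(U<16); print("top face n",m.sum(),"U",np.percentile(U[m],[2,50,98]).round(1),"W",np.median(W[m]).round(1))
for lo,hi in ((-46,-20),(-20,20),(20,46)):
  f=r&(B>lo)&(B<hi)&(W>30)&(W<94)&(U>4)&(U<18)
  if f.sum()>30: pf=np.polyfit(W[f],U[f],1); print("front face",lo,hi,f.sum(),"U",np.median(U[f]).round(2),"tilt fwd deg",np.degrees(np.arctan(pf[0])).round(2))
e=r&(W>5)&(W<101)&(U>1)&(U<12)&(abs(B)<72); print("B range",np.percentile(B[e],[0.5,99.5]).round(1))
E
python3 chk.py relB_wrist.pkl 531.3
```

```text
top face n 2159 U [ 0.6  5.5 10.1] W 99.8
front face -46 -20 33 U 10.24 tilt fwd deg -0.38
front face -20 20 71 U 10.32 tilt fwd deg -0.24
front face 20 46 58 U 10.41 tilt fwd deg -0.18
B range [-54.5  45.9]
```

```bash
python3 - <<'E'
from pick import *
movep([480,20,260],toolR(yaw,0)); pick(400.8,-338.6)
E
python3 meas.py w_hold400.pkl
```

```text
gap 9.464492074500086 [ 462.20418161 -248.73259889   75.19533428] [0.4 0.8 5.3] 22.0833
gap 9.03434921310448 [-0.3  0.2 -3.4] 23.1083
4318 x' rel TCP [-5.45 -0.61  4.17] y' rel [20.2 21.7 64.4] top z rel 31.355127060145236
low 277 -0.7 [-58.6  17.6] far-end y' [64.5 64.6]
yaw err deg -0.018106207747851853
```

View pics/w_hold400.png

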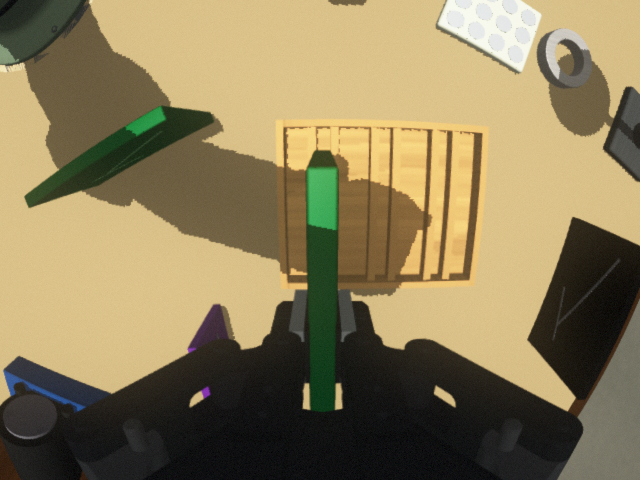

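Run:
```python
from place import *
s,yc=621.3,121.8
for ph,up in ((20,125),(20,0),(10,0),(1.5,0)):
    p,R=pose(s,yc,11,1,ph,up); assert inverse_kinematics(p,R) is not None
p,R=pose(s,yc,11,1,20,125)
movep([500,0,270],toolR(yaw,0)); movep(p,R); wait(.3); st("pre")
p,R=pose(s,yc,11,1,20,20); g=movel(p,R,max_speed=80,guard=12); wait(.2); st(("up20",g))
if not g:
    p,R=pose(s,yc,11,1,20,0); print(movel(p,R,max_speed=25,guard=6)); wait(.2); st("in")
c=camera("wrist"); cv2.imwrite("pics/inG.png",c["image"])
```

```text
pre 25.5333 [608.2 251.7 226.8] f [-0.5  0.1 -4.4] m [ 0.   -0.21  0.02] gap 9.18
('up20', False) 27.1917 [597.3 250.4 122.1] f [ 0.4 -0.3 -4. ] m [ 0.06 -0.21 -0.04] gap 9.09
False
in 28.3417 [595.2 249.9 102.1] f [-0.1  0.3 -3.3] m [-0.   -0.21 -0.02] gap 9.27
```

View pics/inG.png

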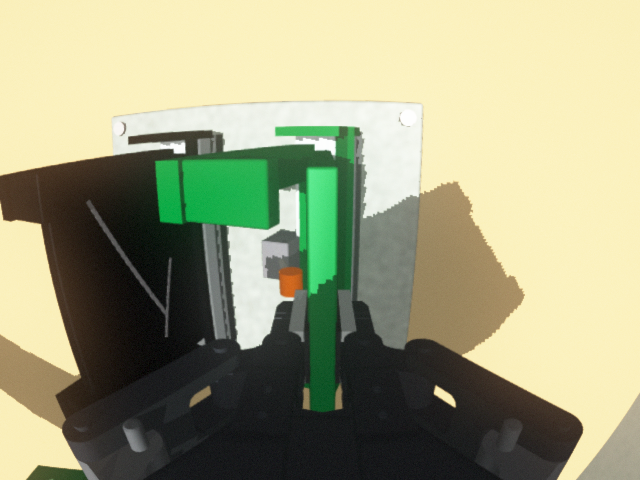

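The green slab is in its slot in front of the hook, with no contact force. Next I straighten it, release and check.

```bash
python3 - <<'E'
from place import *
s,yc=621.3,121.8
ok=True
for ph in (15.5,11,7,3.5,1.5):
    p,R=pose(s,yc,11 if ph>2 else 10.8,1,ph); g=movel(p,R,max_speed=20,guard=6); wait(.05); st((ph,g))
    if g: ok=False; break
if ok:
    open_gripper(); wait(.4); q=st("open"); R=q["tool_rot"]; p=q["eef_pos"]-R[:,2]*110
    movel(p,max_speed=150); wait(.1); st("up")
    movep([520,238,300],toolR(yaw,0)); wait(.2)
for n in ("wrist","top","scene"):
    c=camera(n); cv2.imwrite(f"pics/relG_{n}.png",c["image"]); pickle.dump((c,read_state()),open(f"relG_{n}.pkl","wb"))
E
python3 chk.py relG_wrist.pkl 621.3; python3 chk.py relG_wrist.pkl 531.3
```

```text
(15.5, False) 28.8583 [590.3 248.7 102.1] f [ 1.6  0.1 -2.4] m [ 0.02 -0.06  0.02] gap 9.37
(11, False) 29.325 [585.2 247.7 101.5] f [ 0.3 -0.  -3.9] m [-0.09  0.04  0.04] gap 9.13
(7, False) 29.7667 [580.6 246.8 100.8] f [ 0.7 -0.  -3.9] m [-0.02  0.2  -0.03] gap 9.68
(3.5, False) 30.175 [576.6 245.9  99.9] f [-0.  -0.4 -4. ] m [-0.07  0.27 -0.02] gap 9.13
(1.5, False) 30.5083 [574.  245.4  99.2] f [ 0.5  0.2 -4.4] m [-0.08  0.4   0.03] gap 9.04
open 31.6333 [573.6 245.3  99.1] f [-0.5  0.  -0.3] m [-0.08  0.24  0.02] gap 85.51
up 32.6167 [550.1 240.2 205.4] f [ 0.3  0.3 -0.6] m [-0.01  0.22 -0.03] gap 85.38
top face n 1130 U [0.5 5.3 9.9] W 99.8
front face -46 -20 141 U 10.45 tilt fwd deg -0.86
front face -20 20 244 U 10.54 tilt fwd deg -0.63
front face 20 46 127 U 10.06 tilt fwd deg -0.01
B range [-62.3  45.9]
top face n 1207 U [ 0.7  6.4 10.7] W 99.8
front face -46 -20 554 U 10.17 tilt fwd deg -0.51
front face -20 20 899 U 10.33 tilt fwd deg -0.36
front face 20 46 583 U 10.45 tilt fwd deg -0.53
B range [-63.1  63.5]
```

View pics/relG_wrist.png

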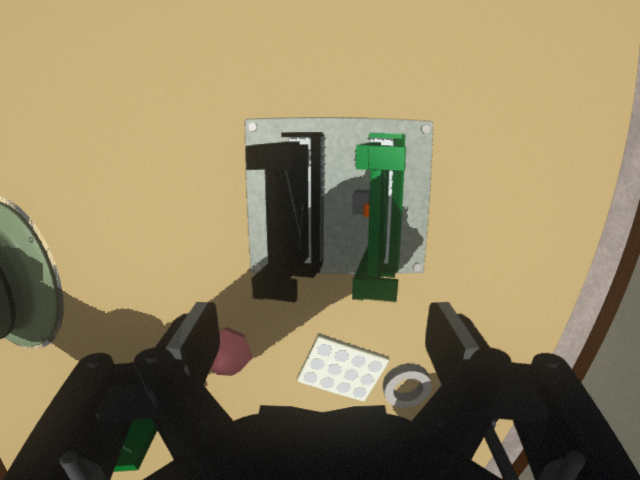

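View pics/relG_scene.png

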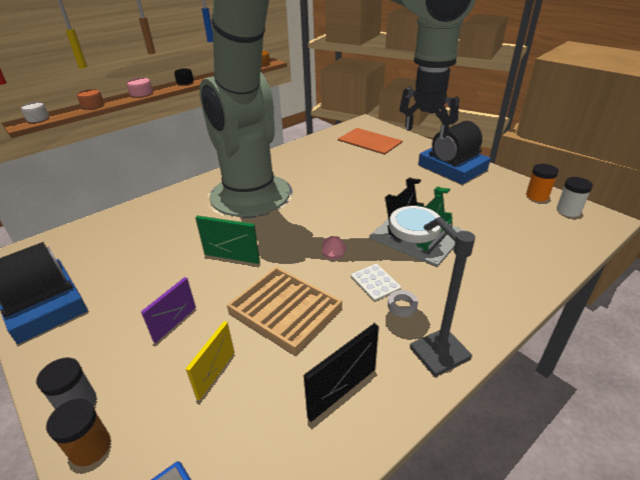

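```bash
python3 -c "
from workcell import *
print(read_state()['time']); print(finish_job())"
```

```text
33.4667
the job is handed in; nothing more can be done
None
```

I put both slabs, the black obsidian and the green jade, into the cradles of their own colours. Each was tipped in 20° forward of the seated lean, straightened under its hooks and released. I handed the job in at about 33.5 s of the 69 s allowed.

**Choosing the slabs:** I took the two in the tray, which measured about 130 mm long. The larger black one (about 180 mm), the larger green one, the yellow one and the purple one were left alone.

**Last checks from the wrist camera:**

| | Black | Green | Fully home |
|---|---|---|---|
| Top edge, w (mm) | 99.8 | 99.8 | 100 |
| Front face, u (mm) | 10.2–10.5 | 10.1–10.5 | 10 |
| Lean off the seated 14° | under 0.6° | under 0.9° | 0° |

- **Contact:** no force guard tripped while the slabs went in or straightened. The gripper was open and clear of the rack at the end.
- **Position along the slot:** the black slab's visible ends were centred within about 1 mm. One end of the green slab was partly hidden from view, so its position along the slot rests on the grasp measurement and the commanded position.
- **Switches:** I could not read the levers directly. That both clicked is inferred from the slabs being fully home; in the pictures the rollers sit behind the slabs.
- **Bystanders:** the spot plate, quartz chunk, ring gauge and lamp look unmoved in the last scene picture compared with the first.

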